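# Tighten the centrifuge rotor nut with a ratchet wrench

## Robot

A 7-joint arm with a two-finger parallel gripper is mounted at the origin on the work surface. World frame = base frame: x ahead of the robot, y to its left, z up, the work surface at z = 0. Lengths are in mm, angles in degrees, forces in N, time in s.
With the tool pointing down it reaches from about 425 to 950 mm from the base axis. Payload 4.7 kg.
Tool frame: the origin (TCP) lies at the very end of the fingers, on their centre line; the grasp point (between the pads) lies 19 mm behind it (ctrl.grip_point_offset is the distance from the TCP to the grasp point, in mm); z points along the fingers, y is the line along which they close (so a half turn about z gives the same grasp; the last joint's range is limited). The gripper opens to 85 mm and grips with 20 to 120 N. Pads are 22 mm wide; open, the fingers measure 114 mm over their backs; the gripper's body (76 mm by 85 mm) begins 54 mm behind the grasp point. The pads swing forward as they close: fully open they stand 13 mm farther back than shut.
Start: joints at [-65.426, 26.849, -2.785, 87.806, 1.381, 65.374, -4.715], TCP at [298.298, 605.53, 231.335] pointing down, gripper open.
Joint ranges: [-148.3, 148.3], [-19.14, 114.17], [-79.39, 73.82], [5.75, 140.21], [-59.74, 239.74], [12.07, 113.84], [-152.46, 152.46]. Speed limits (degrees/s): [147.25, 147.25, 180, 180, 180, 180, 180].

## Interface

Orientations are given as [roll, pitch, yaw] about the fixed x, y, z axes, in that order (R = Rz(yaw) Ry(pitch) Rx(roll)).
In Python, from rig import ctrl, kinematics, imaging, workorder gives the robot as it stands. The module is installed in compiled form; this text tells all that it offers. Calls block until the motion is done:
- ctrl.move_to(position, orientation): joint-space move of the TCP to a pose.
- ctrl.move_l(position, attitude=None, speed=150): straight line of the TCP; attitude=None keeps the orientation; speed is the mean speed in mm/s.
- ctrl.move_joints(angles): joint-space move.
- ctrl.command_gripper(opening): finger opening in mm; the grip force is fixed at half the most; returns when the fingers have stopped.
- ctrl.hold(seconds).
- kinematics.inverse_kinematics(position, orientation): joint angles nearest the present ones, or None.
- imaging.read_camera(name): name is "scene" or "top" or "wrist"; returns the picture (384x512x3 uint8, red, green, blue); there is no depth.
- imaging.get_calibration(name): a dict with "fx", "fy", "cx", "cy" (pixels), "R" (3x3) and "t" (3): a world point X has camera coordinates R X + t. Camera axes: x right, y down, z forward; pixel columns grow to the right and rows downward; lengths in mm; the calibration is good to about 2 mm. The wrist camera is an equidistant fisheye: a pixel r from the principal point sees the ray r / f radians off the axis. A picture is of the moment at which its call begins: read the wrist's pose just before it. get_calibration takes no time and is no camera call; for the wrist camera it gives the pose at the moment of the call.
A pose or a line that the arm cannot do raises ctrl.PlanningError and nothing moves.
- workorder.sign_off(): hands the job in; it is judged then, once.
Readings, each from a call of its own:
- ctrl.read_time_s(): time.
- ctrl.read_joint_positions(): joint angles.
- ctrl.read_qvel(): joint speeds.
- ctrl.read_effort(): joint torques, N m.
- ctrl.read_tool_pos(): TCP position.
- ctrl.read_orientation(): TCP orientation.
- ctrl.read_contact_force(): force on the tool from outside, world axes, zero at the start.
- ctrl.read_ft_torque(): the same for the moment, N m.
- ctrl.read_finger_gap(): finger opening in mm.
- ctrl.read_gripper_force(): force on a finger pad.
Only numpy, scipy, OpenCV 4.12 (cv2) and the standard library are available. Lean on these libraries where they do the work, as an engineer would, in place of code of your own. Each camera call takes 0.05 s, during which the arm holds its last target. There are 200 camera calls.

## Task

Take the ratchet wrench from its rest, set its socket fully down over the hex nut on the centrifuge rotor, and tighten the nut clockwise (seen from above) by swinging the handle back and forth, letting the ratchet slip on each return stroke, until the nut is firmly tight at about 0.7 N m, without overtightening it. Then let go and leave the wrench sitting on the tightened nut. Work the nut only with the wrench, not with the fingers, and leave the tube rack, the jar and the spare nut where they are.

Things in the scene. Friction and masses are not known exactly. Their poses are not given: they have to be found in the camera images.
- centrifuge: Bench centrifuge, fixed: white housing 220 x 220 x 90 mm, on it a grey rim (radius 102 mm, top at 102 mm) and an aluminium rotor (radius 92 mm, top at 136 mm) with twelve purple tube caps up to 134 mm high; in its middle a dark steel hub, radius 40 mm, top at 150 mm. Origin: centre of the underside, z up. The rotor does not turn.
- nut: Steel rotor nut on the middle of the hub, turns about the upright rotor axis. Origin: on the axis at the hub's top (150 mm above the bench), z up. Round flange of radius 24 mm from 0 to 5 mm, then the hexagon, 28 mm across flats, to 14.5 mm, then a bevel (radius 14 to 11 mm) to 17 mm. Two flats face this body's +x and -x, the others every 60 degrees. Its height stays the same as it turns.
- ring_rim (a point): Point on top of the brass clamp ring (radius 34 mm, 3 mm thick, under the nut's flange), 30 mm from the axis. The ring stands still while the nut is loose and is dragged clockwise as the nut tightens: the point has moved about 1.5 mm at 0.5 N m, 3.5 mm at 0.7 N m and 6 mm at 0.95 N m, which is overtightened.
- wrench: Steel ratchet wrench, 0.57 kg. Origin: on the socket's axis, level with the socket's mouth (lowest face), z up. Round head of radius 27 mm from 18 to 34 mm height; straight handle along this body's -x to x = -190 mm, 16 mm wide, 14 mm thick, centre line 26 mm up, outer half sleeved in black. Centre of mass about 40 mm from the axis. Starts level in its rest, handle roughly towards the robot.
- wrench_grip (a point): Where to grip: middle of the handle's thickness, 100 mm from the socket axis; axes as wrench. Turning the handle clockwise drives the socket; turned back it clicks over freely. The ratchet catches every 15 degrees and the socket has some 12 degrees of play on the nut: a stroke loses up to 27 degrees. The torque shows as sideways force here (7 N = 0.7 N m) plus twist about z in a firm hand.
- socket_mouth (a point): Centre of the socket's mouth (its lowest face), on the socket axis; turns with the socket, which turns about z against the handle. The hexagonal recess opens downwards, 29.4 mm across flats, 14 mm deep, two flats facing this point's +x and -x. Outside: hexagon 38 mm across flats. Fully down on the nut, the mouth rests on the flange, 5 mm above nut.
- rest: Grey wrench rest, fixed to the bench: plate 245 x 60 x 6 mm reaching from x = -208 to +38 mm. Origin: bottom of the plate under the socket's axis. The socket stands on the plate; the handle lies on a saddle at x = -168 mm (18 mm long, top at 25 mm, with 8 mm high lips 13 mm to either side of the handle's centre line).
- tube_rack: Bystander: white rack 120 x 50 x 45 mm with purple-capped tubes to 83 mm. Origin: centre of the underside.
- jar: Bystander: small jar with a white cap, radius 24 mm, 65 mm high. Origin: centre of the underside.
- spare_nut: Bystander: spare flanged hex nut lying on the bench, radius 24 mm, 17 mm high. Origin: centre of the underside.
- nut_flange (a point): Top of the nut's flange, on the axis, axes as nut. Loose, the nut drags with 0.1 N m. It takes 1.8 to 3 rad clockwise before it bites; where differs each time and can only be felt. There the torque jumps by 0.25 N m and then grows by 3 N m per rad. Left at up to 0.7 N m it stays put; left higher, it springs back to about that but stays tight.

How it is judged (in metres and radians):
On the way, in this order (a step that is already met when the one before it is completed fails the run):
1. the wrench's socket is down over the nut (z of socket_mouth in the frame of nut below 0.01 m and horizontal distance between socket_mouth and nut below 0.005 m), for 0.2 s.
2. the nut is tight (the clamp ring has been dragged 1.5 mm) with the socket on it (distance of ring_rim from where it was at the start of the episode above 0.0015 m and z of socket_mouth in the frame of nut below 0.011 m and horizontal distance between socket_mouth and nut below 0.005 m), for 0.1 s.
At the end, for the whole second after the job is handed in: The nut is tight: the clamp ring's point is dragged 1.2 to 6 mm from its start; the wrench, let go, sits still on the nut, its socket mouth less than 11 mm above the nut's origin (5 mm when fully down) and within 5 mm of its axis, tilted less than 0.25 rad (distance of ring_rim from where it was at the start of the episode between 0.0012 and 0.006 m and z of socket_mouth in the frame of nut below 0.011 m and horizontal distance between socket_mouth and nut below 0.005 m and angle between wrench's own z axis and vertical below 0.25 rad and linear speed of wrench below 0.02 m/s); the robot touches nothing.
It fails at once if the nut is overtightened (the clamp ring dragged more than 6 mm) (distance of ring_rim from where it was at the start of the episode above 0.006 m).
It fails at once if the fingers touch the nut (contact force between the fingers and nut above 0.5 N).
It fails at once if the tube rack, the jar or the spare nut is moved more than 25 mm (distance of any of tube_rack, jar, spare_nut from where it was at the start of the episode above 0.025 m).
It also fails if it takes over 72 s, if anything falls off the work surface, if the arm or the gripper's body presses on something with over 40 N, if the wrist force passes 120 N, or if a joint passes its speed limit or range.

## Working session

There is one attempt and no reset: what is moved stays moved. The work goes in short steps, each a Python script; the robot and the scene stay as the last script left them, time stands still between calls to the robot, and variables do not carry over. Pictures are saved under pics/ and viewed, at most 10 in all, crops included, and the job is handed in when it is done.

```bash
mkdir -p pics
python3 - <<'E'
from rig import ctrl,imaging
import cv2,numpy as np
for n in("scene","top"):
    im=imaging.read_camera(n); cv2.imwrite(f"pics/{n}0.png",im[:,:,::-1])
    c=imaging.get_calibration(n); print(n,{k:np.round(v,3).tolist() for k,v in c.items()})
c=imaging.get_calibration("wrist");print({k:np.round(v,3).tolist() for k,v in c.items()})
print(ctrl.read_orientation(),ctrl.read_time_s(),ctrl.grip_point_offset)
E
```

```text
scene {'fx': 349.033, 'fy': 349.033, 'cx': 259.806, 'cy': 181.725, 'R': [[-0.769, 0.64, 0.01], [0.517, 0.631, -0.579], [-0.377, -0.439, -0.816]], 't': [464.085, -241.471, 988.573]}
top {'fx': 358.099, 'fy': 358.099, 'cx': 253.464, 'cy': 193.905, 'R': [[0.01, -0.999, 0.033], [-0.994, -0.014, -0.106], [0.106, -0.032, -0.994]], 't': [-12.633, 625.727, 855.773]}
{'fx': 297.319, 'fy': 297.319, 'cx': 258.435, 'cy': 186.681, 'R': [[0.442, 0.897, -0.001], [0.853, -0.42, 0.31], [0.277, -0.138, -0.951]], 't': [-675.406, -39.135, 380.307]}
[-1.79897343e+02  2.68809835e-03  1.53774772e+02] 0.1 18.700000000000003
```

View pics/top0.png

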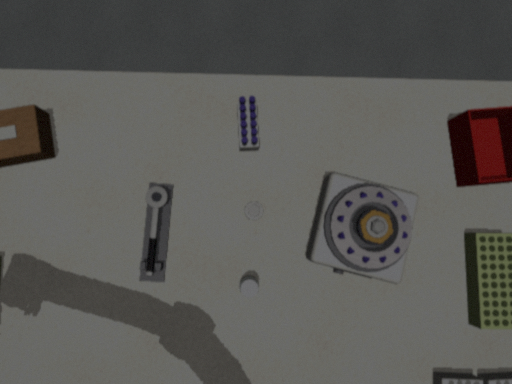

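View pics/scene0.png

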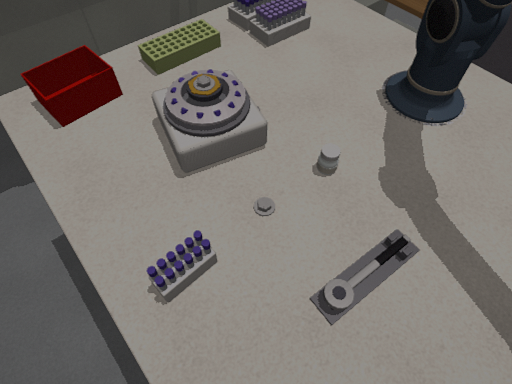

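The top view shows the wrench head at (157,197), handle end at (151,270), nut at (377,227) and spare nut at (254,211). It also shows the jar at (249,288) and the rack at (249,122). The scene view agrees: centrifuge at upper left, wrench in its rest at lower right.

```bash
cat > h.py <<'E'
from rig import ctrl,kinematics,imaging,workorder
import numpy as np,cv2
def ray(c,u,v,fish=False):
    x,y=(u-c["cx"])/c["fx"],(v-c["cy"])/c["fy"]
    if fish:
        r=np.hypot(x,y); d=np.array([x/r*np.sin(r),y/r*np.sin(r),np.cos(r)]) if r>1e-9 else np.array([0,0,1.])
    else: d=np.array([x,y,1.])
    R=np.array(c["R"]);t=np.array(c["t"]); return -R.T@t,R.T@d
def onplane(c,u,v,z,fish=False):
    o,d=ray(c,u,v,fish); return o+d*(z-o[2])/d[2]
def proj(c,X,fish=False):
    p=np.array(c["R"])@X+c["t"]
    if fish:
        r=np.hypot(p[0],p[1]);th=np.arctan2(r,p[2]);p=np.array([p[0]/r*th,p[1]/r*th,1])
    return c["fx"]*p[0]/p[2]+c["cx"],c["fy"]*p[1]/p[2]+c["cy"]
def snap(n,f):
    c=imaging.get_calibration(n);im=imaging.read_camera(n);cv2.imwrite(f"pics/{f}.png",im[:,:,::-1]);return c,im
E
python3 - <<'E'
from h import *
c=imaging.get_calibration("top")
for n,u,v,z in(("head",157,197,40),("hend",151,270,35),("nut",377,227,165),("spare",254,211,17),("jar",249,288,65),("rack",249,122,80)):
    print(n,onplane(c,u,v,z).round(1))
c=imaging.get_calibration("scene")
for n,u,v,z in(("head",339,293,40),("hend",404,241,35),("nut",204,81,167)): print(n,onplane(c,u,v,z).round(1))
# camera offset in the tool frame
from scipy.spatial.transform import Rotation as Ro
w=imaging.get_calibration("wrist");R=np.array(w["R"]);Rt=Ro.from_euler("xyz",ctrl.read_orientation(),degrees=True).as_matrix()
print("cam in tool",Rt.T@(-R.T@w["t"]-ctrl.read_tool_pos()),"axis",Rt.T@R[2])
E
```

```text
head [614.3 230.6  40. ]
hend [438.5 239.2  35. ]
nut [ 544.9 -263.3  165. ]
spare [584.3  -7.4  17. ]
jar [402.    4.1  65. ]
rack [794.5   8.9  80. ]
head [613.3 231.7  40. ]
hend [436.1 242.9  35. ]
nut [ 547.2 -260.9  167. ]
cam in tool [  80.64537738    1.10630513 -142.60303965] axis [-3.09547495e-01  6.44329463e-04  9.50883764e-01]
```

Run:
```python
from h import *
N=np.array([546,-262]);
for flip in(0,180):
  print(flip, kinematics.inverse_kinematics([514,236,120],[180,0,-3+flip]))
  for a in range(-180,180,20): # a: wrench yaw (socket dir), grip = N - 100*(cos,sin)
    p=N-100*np.array([np.cos(np.radians(a)),np.sin(np.radians(a))])
    j=kinematics.inverse_kinematics([*p,162],[180,0,a+flip])
    print(a,p.round(),None if j is None else np.round(j,0))
```

```text
0 [ -54.34927798   26.56750301   33.46886155  110.81814803  -19.32313477
   48.19415633 -103.59718115]
-180 [ 646. -262.] [  0.  34.  28.  90. -17.  60. 123.]
-160 [ 640. -228.] [  2.  32.  21.  92. -13.  58. 137.]
-140 [ 623. -198.] [  3.  29.  15.  96.  -9.  57. 151.]
-120 [ 596. -175.] [ 56.  43. -68.  97.  43.  69. 128.]
-100 [ 563. -164.] [ -32.   36.   64.  107.  -37.   61. -143.]
-80 [ 529. -164.] [ -33.   32.   64.  111.  -34.   58. -123.]
-60 [ 496. -175.] [ -33.   29.   64.  115.  -32.   56. -102.]
-40 [ 469. -198.] [-30.  27.  64. 117. -30.  55. -80.]
-20 [ 452. -228.] [-22.  23.  57. 117. -25.  52. -62.]
0 [ 446. -262.] [-17.  24.  56. 116. -25.  53. -38.]
20 [ 452. -296.] [ -9.  25.  50. 113. -23.  53. -18.]
40 [ 469. -326.] [ -4.  27.  47. 108. -24.  55.   4.]
60 [ 496. -349.] [ -3.  31.  47. 104. -27.  57.  26.]
80 [ 529. -360.] [ -5.  36.  53.  99. -32.  61.  49.]
100 [ 563. -360.] [ -6.  40.  56.  95. -37.  65.  70.]
120 [ 596. -349.] [ -5.  40.  50.  92. -33.  64.  84.]
140 [ 623. -326.] [ -2.  38.  41.  90. -27.  63.  96.]
160 [ 640. -296.] [ -0.  36.  34.  89. -22
[... 420 characters left out ...]
 41. 111. -19.  53.  41.]
-60 [ 496. -175.] [-19.  21.  42. 114. -18.  51.  63.]
-40 [ 469. -198.] [-17.  19.  43. 116. -17.  51.  86.]
-20 [ 452. -228.] [-13.  19.  43. 117. -17.  50. 109.]
0 [ 446. -262.] [-13.  22.  49. 115. -21.  52. 137.]
20 [ 452. -296.] [ 57.  23. -35. 109.  16.  53. 124.]
40 [ 469. -326.] [ 72.  33. -57. 104.  31.  60. 133.]
60 [ 496. -349.] [ -11.   38.   64.  104.  -39.   63. -143.]
80 [ 529. -360.] [ -10.   42.   64.  100.  -41.   66. -124.]
100 [ 563. -360.] [ -10.   44.   64.   95.  -42.   68. -105.]
120 [ 596. -349.] [-10.  46.  63.  92. -44.  70. -88.]
140 [ 623. -326.] [-12.  47.  63.  90. -44.  71. -71.]
160 [ 640. -296.] [-12.  44.  57.  90. -39.  68. -57.]
```

Run:
```python
from h import *
ctrl.move_to([514,236,150],[180,0,-3]); ctrl.hold(0.3)
c,im=snap("wrist","w1")
print(ctrl.read_time_s(),ctrl.read_joint_positions().round(0),ctrl.read_contact_force(),ctrl.read_ft_torque())
print("head pred",proj(c,np.array([614,231,40]),True),"hend",proj(c,np.array([437,241,33]),True))
```

```text
2.05 [ -55.   24.   34.  109.  -17.   51. -105.] [-0.65288376  0.41605688 -0.36748333] [-0.04747191 -0.00811429 -0.01049253]
head pred (np.float64(260.9187236440496), np.float64(67.79973753116987)) hend (np.float64(259.54001540288357), np.float64(253.924885488032))
```

View pics/w1.png

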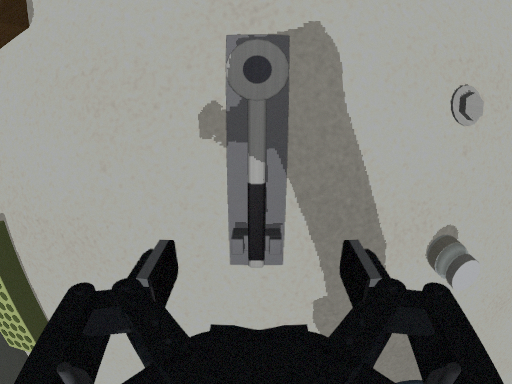

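The wrist view shows the wrench head at (258,69), with the handle running straight down to its tip at (257,265). It lies between the open fingers.

Run:
```python
from h import *
c=imaging.get_calibration("wrist")
H=onplane(c,258,69,40,True);E=onplane(c,256.5,264,39,True);M=onplane(c,257,180,39,True)
print(H,M,E); d=(H-E)[:2]; yaw=np.degrees(np.arctan2(d[1],d[0]));print("yaw",yaw,np.hypot(*d))
u=d/np.hypot(*d); g=H[:2]-100*u; print("grip",g)
tz=32-ctrl.grip_point_offset+2
ctrl.move_l([*g,60],[180,0,yaw],200)
ctrl.move_l([*g,tz],[180,0,yaw],80)
print("open",ctrl.read_contact_force())
ctrl.command_gripper(0)
print(ctrl.read_finger_gap(),ctrl.read_gripper_force(),ctrl.read_contact_force(),ctrl.read_ft_torque(),ctrl.read_tool_pos(),ctrl.read_time_s())
```

```text
[613.12259026 233.28087289  40.        ] [516.51809349 239.1663292   39.        ] [428.87087133 244.33902025  39.        ]
yaw -3.434573613069683 184.58325642354458
grip [513.30220433 239.27174529]
open [ 0.54245702 -0.44442952 -0.87839469]
14.923156506144695 59.44519221782684 [-1.58312392 -0.25615923  4.5368655 ] [-0.10002948  0.30244857 -0.08244912] [513.35389167 239.32707244  15.62581943] 4.0
```

Run:
```python
from h import *
p=ctrl.read_tool_pos();o=ctrl.read_orientation()
ctrl.move_l([p[0],p[1],p[2]+60],None,60)
ctrl.move_l([p[0],p[1],p[2]+220],None,200)
ctrl.move_to([470,-250,235],[180,0,60]); ctrl.hold(0.3)
c,im=snap("wrist","w2"); snap("scene","s2")
print(ctrl.read_time_s(),ctrl.read_joint_positions().round(0),ctrl.read_contact_force(),ctrl.read_ft_torque(),ctrl.read_finger_gap())
print("nut pred",proj(c,np.array([546,-262,167]),True))
a=cv2.imread("pics/w2.png");s=cv2.imread("pics/s2.png")[0:260,60:360]
s=cv2.resize(s,(288,250)); cv2.imwrite("pics/c2.png",np.hstack([a,cv2.copyMakeBorder(s,0,134,0,0,cv2.BORDER_CONSTANT)]))
```

```text
8.3 [-15.  17.  47. 109. -14.  60.   8.] [ 0.37674792 -0.01675504 -6.18034052] [-0.39538566  0.25626646 -0.00567024] 14.794487206528313
nut pred (np.float64(355.13607953223584), np.float64(167.73403590657054))
```

View pics/c2.png

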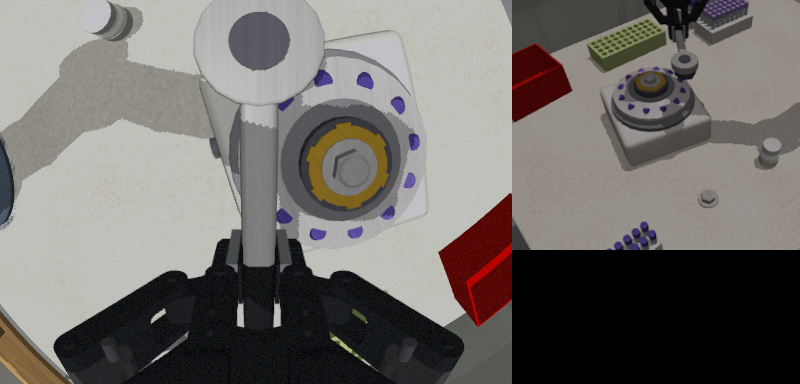

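The wrench is held with its head at (259,41). To its right is the nut with bevel centre at about (354,170), inside the gold ring.

Run:
```python
from h import *
c=imaging.get_calibration("wrist");im=cv2.imread("pics/w2.png")
hsv=cv2.cvtColor(im,cv2.COLOR_BGR2HSV)
m=cv2.inRange(hsv,(15,120,80),(30,255,255)); m[:, :290]=0;m[:, 400:]=0;m[:100]=0;m[220:]=0
k,_=cv2.findContours(m,0,1);k=max(k,key=cv2.contourArea);h=cv2.convexHull(k)
pts=np.array([onplane(c,*q[0],153,True)[:2] for q in h.astype(float)])
(cx,cy),r=cv2.minEnclosingCircle(pts.astype(np.float32)); A=np.c_[2*pts,np.ones(len(pts))];s=np.linalg.lstsq(A,(pts**2).sum(1),rcond=None)[0];print("ring enclosing",cx,cy,r,"lsq",s[:2],np.sqrt(s[2]+s[:2]@s[:2]))
print("bevel click",onplane(c,354,170,167,True))
# head disc
g=cv2.cvtColor(im,cv2.COLOR_BGR2GRAY)
tz=ctrl.read_tool_pos()[2];ztop=tz-9.6+34
dk=((g<130)&(g>60)).astype(np.uint8); dk[:5]=0;dk[80:]=0;dk[:,:222]=0;dk[:,296:]=0
k,_=cv2.findContours(dk,0,1);k=max(k,key=cv2.contourArea);e=cv2.fitEllipse(k);print("insert",e)
P=onplane(c,*e[0],ztop,True);t=ctrl.read_tool_pos();v=(P-t)[:2];print("tcp",t,"head",P,np.hypot(*v),np.degrees(np.arctan2(v[1],v[0])),ctrl.read_orientation())
cv2.imwrite("pics/nut2.png",cv2.resize(im[110:230,290:410],(600,600),interpolation=cv2.INTER_CUBIC))
```

```text
ring enclosing 543.9737548828125 -264.59112548828125 36.50382614135742 lsq [ 544.07084162 -264.76047912] 36.13511052962746
bevel click [ 544.3088503 -263.4285725  167.       ]
insert ((258.78057861328125, 40.34360885620117), (57.62054443359375, 60.364349365234375), 94.7267074584961)
tcp [ 470.15652986 -249.81311795  235.02487982] head [ 519.69540841 -161.15984688  259.42487982] 101.55541817321641 60.803821680426665 [1.79992503e+02 2.55543370e-03 6.00259432e+01]
```

View pics/nut2.png

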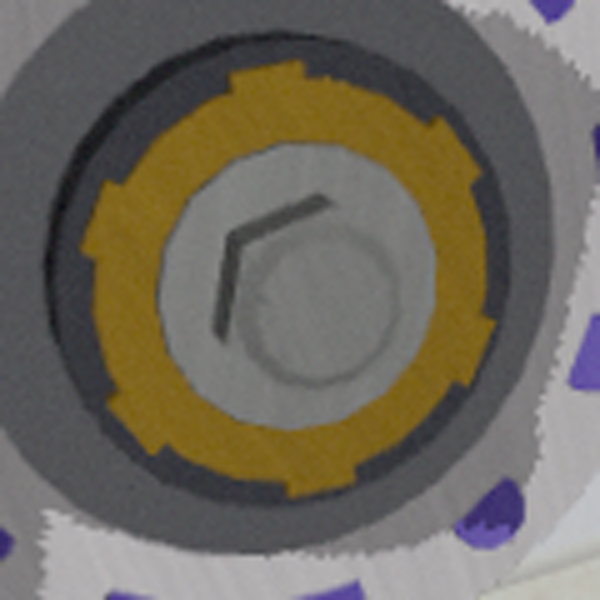

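The crop, at 5x, shows the nut's bevel circle centred at (322,305) and its flange at (297,286). Two dark flats meet at a corner at (236,238) and run to (328,201) and (221,337).

Run:
```python
from h import *
c=imaging.get_calibration("wrist")
f=lambda u,v,z:onplane(c,290+u/5,110+v/5,z,True)[:2]
print("bevel",f(322,305,167),"flange",f(297,286,155))
for z in(155,160,164.5):
  k=f(236,238,z);a=f(328,201,z);b=f(221,337,z)
  ang=lambda d:np.degrees(np.arctan2(d[1],d[0]))
  print(z,k,"line dirs mod60",ang(a-k)%60,ang(b-k)%60,np.hypot(*(a-k)),np.hypot(*(b-k)))
```

```text
bevel [ 544.26252315 -264.30323392] flange [ 543.8866226  -264.18849604]
155 [ 538.38343866 -252.20094761] line dirs mod60 52.897107123817975 55.321555037298296 16.155651203530653 16.225722578061458
160 [ 537.71907691 -250.56937011] line dirs mod60 52.89710712381805 55.32155503729855 15.792759178807389 15.861256593696426
164.5 [ 537.12115133 -249.10095035] line dirs mod60 52.897107123818145 55.321555037298296 15.466156356556265 15.53323720776793
```

```bash
cat >> h.py <<'E'
N=np.array([544.1,-264.4]);L=100.8;DY=0.4
def pose(a,z,N=N,L=L,DY=DY):
    r=np.radians(a);p=N-L*np.array([np.cos(r),np.sin(r)]); return [p[0],p[1],z],[180,0,a-DY]
def wr(N=N):
    F=ctrl.read_contact_force();T=ctrl.read_ft_torque();p=ctrl.read_tool_pos()[:2]-N
    return F,T,T[2]+(p[0]*F[1]-p[1]*F[0])/1000
E
python3 - <<'E'
from h import *
P,o=pose(84,200); ctrl.move_to(P,o)
P,o=pose(84,184); ctrl.move_l(P,o,60); ctrl.hold(0.2)
F0,T0,m0=wr(); print("base",F0,T0,m0)
for z in np.arange(181,163,-1.5):
    ctrl.move_l([P[0],P[1],z],None,25)
    F,T,m=wr(); print(z,ctrl.read_tool_pos().round(1),(F-F0).round(1),(T-T0).round(2),round(m-m0,2))
    if F[2]-F0[2]>12: break
snap("scene","s3");snap("wrist","w3");print(ctrl.read_time_s())
E
```

```text
base [-0.68922066 -0.16691615 -6.42208367] [-0.43869725  0.09242527  0.00123606] -0.06617458844112767
181.0 [ 533.4 -364.5  180.8] [ 0.7 -0.2  0.3] [ 0.02 -0.03  0.01] 0.08
179.5 [ 533.5 -364.6  179.4] [ 1.4 -0.   1.2] [ 0.01 -0.05 -0.02] 0.12
178.0 [ 533.5 -364.6  177.9] [-0.4  0.6  1.2] [-0.02 -0.07 -0.  ] -0.05
176.5 [ 533.5 -364.6  176.4] [ 0.5 -0.4  0.3] [-0.02 -0.1   0.02] 0.07
175.0 [ 533.7 -364.8  175.3] [ 0.7 -0.   1.7] [ 0.08 -0.03 -0.02] 0.06
173.5 [ 533.8 -365.1  174.2] [ 0.7 -0.9  5.7] [ 0.22 -0.02  0.04] 0.12
172.0 [ 533.4 -364.4  171.2] [ 0.7 -1.2  1. ] [-0.19 -0.19 -0.04] 0.04
170.5 [ 533.5 -364.5  170.1] [ 1.1 -0.5  1.8] [-0.1  -0.12 -0.  ] 0.12
169.0 [ 533.6 -364.7  169.1] [ 0.3 -0.4  2.6] [ 0.06 -0.09 -0.07] -0.04
167.5 [ 533.6 -364.9  168. ] [ 0.6 -1.5  4.8] [0.24 0.01 0.03] 0.11
166.0 [ 533.6 -365.3  166.7] [ 0.  -2.5  7.7] [0.3  0.07 0.05] 0.08
164.5 [ 533.6 -365.5  165.3] [-1.1 -3.1 11. ] [0.29 0.15 0.1 ] 0.02
12.6667
```

Run:
```python
import cv2,numpy as np
a=cv2.imread("pics/w3.png")[0:300,120:420];s=cv2.imread("pics/s3.png")[40:160,140:280]
cv2.imwrite("pics/c3.png",np.hstack([cv2.resize(a,(400,400)),cv2.resize(s,(400,400),interpolation=cv2.INTER_CUBIC)]))
```

```text
(no output)
```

View pics/c3.png

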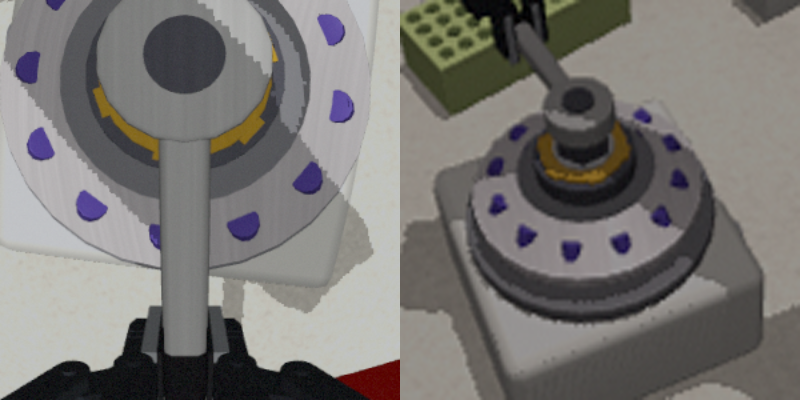

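The socket is concentric over the nut and handle level. I'll check the head's height by triangulating the insert, at wrist (184,54) and scene (577,99) in the crop.

Run:
```python
from h import *
w=imaging.get_calibration("wrist");s=imaging.get_calibration("scene")
g=cv2.cvtColor(cv2.imread("pics/s3.png"),cv2.COLOR_BGR2GRAY)
ww=(120+184*.75,54*.75); ss=(140+176.5*.35,40+99*.3)
for z in(185,189,194,198,202): print(z,onplane(w,*ww,z,True)[:2],onplane(s,*ss,z)[:2])
print(ctrl.read_tool_pos(),wr())
```

```text
185 [ 544.03116199 -263.26769   ] [ 540.69038683 -275.05359896]
189 [ 543.9480469  -263.97789488] [ 543.31780539 -270.31552753]
194 [ 543.84415305 -264.86565097] [ 546.6020786  -264.39293826]
198 [ 543.76103796 -265.57585585] [ 549.22949717 -259.65486683]
202 [ 543.67792288 -266.28606073] [ 551.85691574 -254.91679541]
[ 533.65161924 -365.54829522  165.25890512] (array([-0.84807786, -4.63353275,  5.43962224]), array([-0.21603499,  0.25197995,  0.09077831]), np.float64(0.05340959675012424))
```

Run:
```python
from h import *
for a in range(80,55,-4):
    P,o=pose(a,165.5); ctrl.move_l(P,o,40)
    F,T,m=wr(); print(a,(ctrl.read_tool_pos()-P).round(1),F.round(1),T.round(2),round(m,2))
print(ctrl.read_time_s())
snap("scene","s4")
s=cv2.imread("pics/s4.png")[40:130,155:260]
cv2.imwrite("pics/c4.png",cv2.resize(s,(700,600),interpolation=cv2.INTER_CUBIC))
```

```text
80 [ 0.2 -0.6  0.3] [-0.5 -5.4  2.8] [-0.43  0.08  0.05] 0.1
76 [ 0.3 -0.5  0.2] [-0.7 -4.7  3.4] [-0.52  0.09  0.01] 0.05
72 [ 0.4 -0.5  0.2] [-2.  -5.6  3.5] [-0.55  0.05 -0.04] -0.06
68 [ 0.5 -0.4  0.2] [-0.8 -5.7  3.9] [-0.59  0.04 -0.01] 0.12
64 [ 0.6 -0.4  0.2] [-1.7 -5.5  3.1] [-0.58  0.05 -0.04] 0.05
60 [ 0.6 -0.4  0.2] [-1.1 -4.8  2.9] [-0.62 -0.02 -0.11] 0.04
56 [ 0.7 -0.3  0.2] [-1.7 -5.3  2.8] [-0.59 -0.07 -0.17] -0.02
14.9417
```

View pics/c4.png

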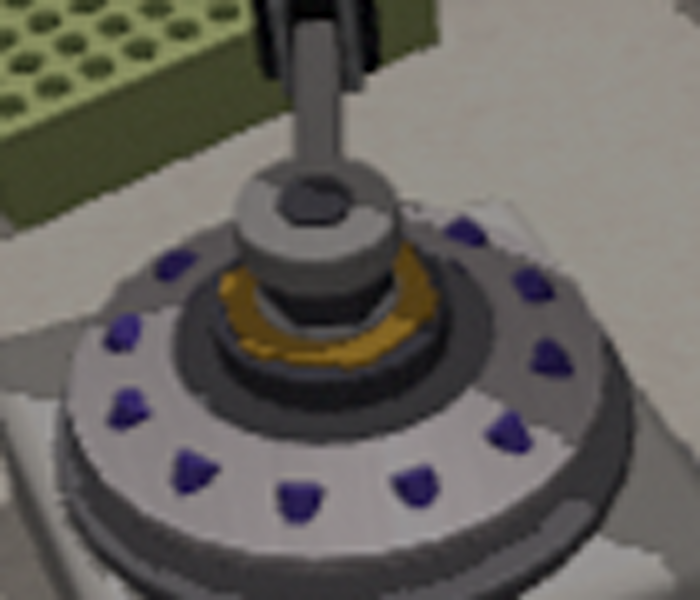

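The socket sits down on the flange, a thin light band directly over the gold ring. I'll carry on with the clockwise stroke, feeling for the bite.

```bash
cat >> h.py <<'E'
N2=np.array([544.5,-264.9])
def avg(n=6):
    s=0
    for _ in range(n):
        ctrl.hold(0.01);F,T,m=wr(N2);s=s+np.r_[F,T[2],m]/n
    return s
def step(a,z=165.5,v=45):
    P,o=pose(a,z,N2,101.2); ctrl.move_l(P,o,v); return avg(),ctrl.read_tool_pos()-P
E
python3 - <<'E'
from h import *
for a in range(52,-93,-4):
    s,e=step(a); print(a,e.round(1),s.round(2))
    if s[4]>0.3: break
print(ctrl.read_time_s(),ctrl.read_joint_positions().round(0))
E
```

```text
52 [ 0.7  0.3 -0. ] [-0.99 -3.54  3.69 -0.09  0.05]
48 [ 0.7  0.4 -0. ] [-0.31 -1.95  3.4  -0.08  0.02]
44 [ 0.7  0.4 -0. ] [ 1.11 -1.32  2.74 -0.13  0.04]
40 [0.6 0.2 0. ] [ 1.98 -0.89  2.51 -0.15  0.05]
36 [0.6 0.  0.1] [ 2.5  -0.56  2.04 -0.17  0.03]
32 [0.7 0.1 0.1] [ 3.76 -0.    2.04 -0.18  0.02]
28 [0.7 0.  0.1] [ 5.31  0.31  1.31 -0.18  0.04]
24 [ 0.8 -0.1  0.1] [ 5.5   0.29  1.07 -0.18  0.02]
20 [ 0.9 -0.2  0.2] [ 5.56  0.22  1.21 -0.17  0.01]
16 [ 1.  -0.3  0.2] [ 6.24  0.14  0.88 -0.11  0.05]
12 [ 1.1 -0.4  0.2] [ 6.07  0.38  0.84 -0.12 -0.02]
8 [ 1.2 -0.5  0.3] [ 6.16 -0.36  0.61 -0.09  0.03]
4 [ 1.2 -0.6  0.3] [ 6.15 -0.05  0.27 -0.04  0.02]
0 [ 1.3 -0.7  0.3] [ 6.83 -0.62 -0.03 -0.05  0.02]
-4 [ 1.3 -0.9  0.4] [ 6.78 -0.54  0.49 -0.01  0.  ]
-8 [ 1.4 -1.   0.4] [ 6.55 -1.   -0.12  0.01  0.02]
-12 [ 1.4 -1.2  0.4] [ 6.89 -1.4  -0.03  0.07  0.07]
-16 [ 1.3 -1.3  0.4] [ 6.67 -1.78 -0.41  0.08  0.07]
-20 [ 1.4 -1.4  0.5] [ 6.99 -1.35 -0.81  0.12  0.01]
-24 [ 1.3 -1.6  0.5] [ 7.14 -2.16 -0.72  0.11  0.02]
-28 [ 1.3 -1.7  0.5] [ 6.94 -1.67 -0.94  0.16 -0.01]
-32 [ 1.2 -1.8  0.5] [ 6.37 -2.24 -0.82  0.17  0.03]
-36 [ 1.1 -1.9  0.5] [ 6.54 -2.3  -0.68  0.2   0.01]
-40 [ 1.  -2.   0.5] [ 6.34 -3.   -0.48  0.24  0.07]
-44 [ 0.9 -2.2  0.5] [ 6.03 -2.98 -0.23  0.3   0.1 ]
-48 [ 0.9 -2.2  0.5] [ 6.21 -2.37 -0.27  0.21 -0.09]
-52 [ 0.8 -2.2  0.4] [ 5.16 -2.33 -0.5   0.24 -0.02]
-56 [ 0.6 -2.3  0.4] [ 5.12 -2.79 -0.12  0.31  0.05]
-60 [ 0.4 -2.4  0.4] [ 5.21 -3.23  0.1   0.41  0.12]
-64 [ 0.1 -2.5  0.4] [ 4.56 -3.48  0.44  0.5   0.25]
-68 [-0.  -2.5  0.3] [ 4.61 -3.76  0.43  0.58  0.3 ]
26.0833 [ -37.   36.   73.  114.  -39.   61. -104.]
```

Run:
```python
from h import *
ctrl.command_gripper(60); print(avg().round(2))
p=ctrl.read_tool_pos()
ctrl.move_l([p[0],p[1],p[2]+70],None,150); ctrl.hold(.1)
c,im=snap("wrist","w5"); print(avg().round(2),ctrl.read_tool_pos(),ctrl.read_time_s())
```

```text
[-0.35 -0.16  0.39  0.01  0.04]
[-0.35  0.32 -0.04 -0.02  0.  ] [ 505.79324893 -170.52363749  234.28634311] 27.45
```

View pics/w5.png

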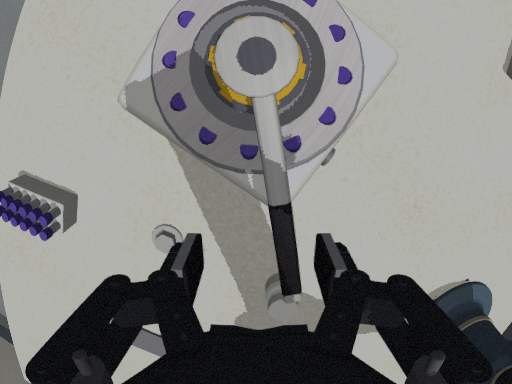

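The wrench sits concentric on the nut, head at (257,56) and handle tip at (291,297). The handle lags the hand by several degrees, so it had twisted in the grip. I'll compute its true yaw and regrip with the hand turned half round, which gives better joint room.

Run:
```python
from h import *
c=imaging.get_calibration("wrist")
H=onplane(c,257,56,189,True)[:2];E=onplane(c,291,296,188,True)[:2];M=onplane(c,281,205,188,True)[:2]
for a,b in((H,E),(H,M),(M,E)):
    d=a-b;print(a,b,np.hypot(*d),np.degrees(np.arctan2(d[1],d[0])))
for f in(0,180):
  for a in(-20,-60,-100,-150):
    P,o=pose(a,165.5);o[2]+=f;j=kinematics.inverse_kinematics(P,o);print(f,a,None if j is None else j.round(0))
```

```text
[ 543.73096658 -264.19421982] [ 453.23668295 -109.19526132] 179.48229023812866 -59.72199301941046
[ 543.73096658 -264.19421982] [ 492.40217436 -178.8984432 ] 99.54905535096597 -58.961558978885115
[ 492.40217436 -178.8984432 ] [ 453.23668295 -109.19526132] 79.95291915878974 -60.66882165608963
0 -20 [-21.  22.  55. 117. -23.  52. -64.]
0 -60 [ -33.   29.   65.  115.  -32.   57. -102.]
0 -100 [ -35.   41.   71.  107.  -43.   65. -138.]
0 -150 [ 56.  47. -68.  91.  45.  73. 100.]
180 -20 [ 73.  30. -67. 112.  33.  59.  61.]
180 -60 [ 59.  27. -57. 110.  27.  57.  20.]
180 -100 [ -9.  24.  28. 106. -13.  54.  15.]
180 -150 [ -8.  33.  34.  95. -21.  59. -28.]
```

```bash
cat >> h.py <<'E'
N3=np.array([543.9,-264.3])
def step3(a,z=165,v=45,n=6):
    P,o=pose(a,z,N3,100,0); o[2]+=180
    ctrl.move_l(P,o,v); return avg(n),ctrl.read_tool_pos()-P
E
python3 - <<'E'
from h import *
p=ctrl.read_tool_pos()
P,o=pose(-59.7,235,N3,100,0)
for y in(-5,60,120.3): ctrl.move_to(P,[180,0,y])
print(ctrl.read_joint_positions().round(0),ctrl.read_time_s())
P[2]=165; ctrl.move_l(P,None,100); print("pre",avg().round(2))
ctrl.command_gripper(0); print("grip",ctrl.read_finger_gap(),avg().round(2))
for a in(-50,-40,-30,-20,-12):
    s,e=step3(a,v=60,n=3); print(a,e.round(1),s.round(2))
print(ctrl.read_joint_positions().round(0),ctrl.read_time_s())
for a in range(-17,-60,-5):
    s,e=step3(a,v=60,n=3); print(a,e.round(1),s.round(2))
    if s[4]>.3: break
print(ctrl.read_joint_positions().round(0),ctrl.read_time_s())
E
```

```text
[ -9.  13.  29. 109.  -7.  59.  53.] 30.2167
pre [ 0.04  0.16 -0.19 -0.02 -0.03]
grip 14.582195967528572 [-0.39  0.22  1.23 -0.    0.02]
-50 [-0.1  0.   0.1] [-1.52 -0.13  2.21 -0.09  0.03]
-40 [-0.2  0.1 -0.1] [-3.19  0.31  2.36 -0.18  0.01]
-30 [-0.4  0.1 -0.2] [-4.77 -0.07  3.81 -0.31 -0.07]
-20 [-0.6 -0.1 -0.2] [-6.31 -1.53  4.2  -0.34  0.02]
-12 [-0.8 -0.3 -0.2] [-6.38 -1.96  4.26 -0.3   0.02]
[  7.  16.  20. 115.  -7.  50. 109.] 33.9
-17 [-0.6  0.  -0.2] [-5.87 -1.75  3.79 -0.37 -0.03]
-22 [-0.5  0.1 -0.2] [-5.08 -0.83  3.2  -0.36 -0.09]
-27 [-0.4 -0.2 -0.2] [-5.1  -1.14  3.14 -0.32  0.02]
-32 [-0.5 -0.3 -0.2] [-5.73 -1.79  3.16 -0.3   0.16]
-37 [-0.5 -0.5 -0.2] [-4.99 -1.79  3.04 -0.14  0.3 ]
[ -1.  16.  24. 116.  -8.  50.  81.] 35.4833
```

Run:
```python
from h import *
for a in np.arange(-39,-75,-2.):
    s,e=step3(a,v=30,n=8); print(a,e.round(1),s.round(2))
    if s[4]>.52: break
print(ctrl.read_joint_positions().round(0),ctrl.read_time_s())
```

```text
-39.0 [-0.6 -0.6 -0.2] [-5.44 -1.94  2.52 -0.12  0.38]
-41.0 [-0.6 -0.6 -0.2] [-4.91 -1.81  2.34 -0.07  0.39]
-43.0 [-0.6 -0.6 -0.2] [-5.1  -2.08  2.47 -0.05  0.45]
-45.0 [-0.6 -0.6 -0.2] [-5.12 -2.24  2.53 -0.03  0.49]
-47.0 [-0.6 -0.6 -0.2] [-5.21 -2.65  2.18  0.03  0.59]
[ -4.  17.  25. 115.  -9.  50.  70.] 37.15
```

Run:
```python
from h import *
for a in np.arange(-48,-54,-1.):
    s,e=step3(a,v=20,n=12); print(a,e.round(1),s.round(2))
    if s[4]>.66: break
print(ctrl.read_time_s())
```

```text
-48.0 [-0.6 -0.6 -0.2] [-5.46 -2.07  2.33  0.04  0.58]
-49.0 [-0.7 -0.6 -0.2] [-5.39 -2.21  1.93  0.06  0.61]
-50.0 [-0.6 -0.6 -0.2] [-5.38 -2.43  2.36  0.08  0.65]
-51.0 [-0.7 -0.6 -0.2] [-5.49 -2.4   2.12  0.08  0.66]
38.55
```

Run:
```python
from h import *
ctrl.command_gripper(60); p=ctrl.read_tool_pos()
ctrl.move_l([p[0],p[1],p[2]+90],None,120); ctrl.hold(.2)
print(avg().round(2),ctrl.read_time_s())
# oblique view of the ring: lug angles before/after from the top camera-like wrist views
ctrl.move_to([640,-330,290],[180,0,160]); ctrl.hold(.2)
def lugs(c,im,fish=True):
    m=cv2.inRange(cv2.cvtColor(im,cv2.COLOR_BGR2HSV),(15,120,60),(30,255,255))
    v,u=np.nonzero(m); P=np.array([onplane(c,a,b,153,fish)[:2] for a,b in zip(u,v)])-N3
    r=np.hypot(*P.T);t=np.degrees(np.arctan2(P[:,1],P[:,0]))
    k=(r>35)&(r<40); h,_=np.histogram(t[k],36,(-180,180)); 
    return np.degrees(np.angle(np.exp(6j*np.radians(t[k])).mean()))/6,h
c,im=snap("wrist","w6");print(lugs(c,im[:,:,::-1].copy()))
snap("scene","s6")
b=cv2.imread("pics/w6.png"); u,v=proj(c,np.array([*N3,155]),True);print(u,v)
s=cv2.resize(cv2.imread("pics/s6.png")[40:160,140:280],(280,240))
cv2.imwrite("pics/c6.png",np.hstack([b,cv2.copyMakeBorder(s,0,144,0,0,cv2.BORDER_CONSTANT)]))
```

```text
[ 0.37  0.34  0.13 -0.01 -0.06] 40.2
(np.float64(6.088850046133182), array([ 5,  3,  0,  0,  0,  2,  8,  9,  0,  0,  0,  4, 11,  8,  0,  0,  0,
        5, 12,  6,  0,  0,  0,  4, 10,  3,  0,  0,  0,  0,  0,  0,  0,  0,
        0,  3]))
287.26040224194236 59.88646526873411
```

View pics/c6.png

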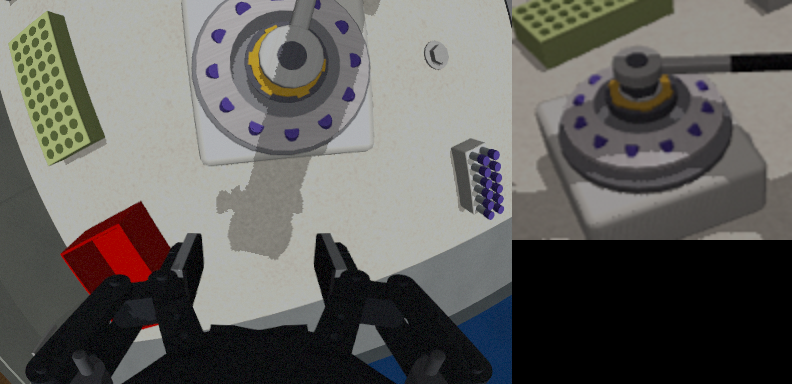

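The wrench sits level on the nut and the robot is clear. Now the ring's lug angle now against the earlier picture w2.

Run:
```python
from h import *
from scipy.spatial.transform import Rotation as Ro
c=imaging.get_calibration("wrist");R=np.array(c["R"]);Rt=Ro.from_euler("xyz",ctrl.read_orientation(),degrees=True).as_matrix()
q=Rt.T@(-R.T@c["t"]-ctrl.read_tool_pos());A=R@Rt
def cal(p,o):
    Rn=Ro.from_euler("xyz",o,degrees=True).as_matrix();d=dict(c);d["R"]=A@Rn.T;d["t"]=-d["R"]@(np.array(p)+Rn@q);return d
def lugs(c,f):
    m=cv2.inRange(cv2.cvtColor(cv2.imread(f"pics/{f}.png"),cv2.COLOR_BGR2HSV),(15,120,60),(30,255,255))
    v,u=np.nonzero(m); P=np.array([onplane(c,a,b,153,True)[:2] for a,b in zip(u,v)])
    P=P[np.hypot(*(P-N3).T)<42]
    for C in (N3,cv2.minEnclosingCircle(P.astype(np.float32))[0]):
        D=P-C;r=np.hypot(*D.T);t=np.arctan2(D[:,1],D[:,0]);k=r>35
        print(f,C,k.sum(),np.degrees(np.angle(np.exp(6j*t[k]).mean()))/6)
lugs(cal([470.157,-249.813,235.025],[179.9925,.0026,60.026]),"w2");lugs(c,"w6")
lugs(cal([505.793,-170.524,234.286],[180,0,-68.4]),"w5")
```

```text
w2 [ 543.9 -264.3] 252 10.857292944637154
w2 (546.3917236328125, -265.9012145996094) 141 12.125555602081242
w6 [ 543.9 -264.3] 97 6.065437152753737
w6 (544.423583984375, -265.00634765625) 86 6.3074920472599905
w5 [ 543.9 -264.3] 121 10.65727694103085
w5 (544.4085693359375, -268.00994873046875) 119 10.397449994721882
```

Run:
```python
from h import *
print(ctrl.read_contact_force(),ctrl.read_time_s(),workorder.sign_off())
```

```text
the job is handed in; nothing more can be done
[0.05549169 0.39386321 0.05226011] 41.375 None
```

The job is handed in at about 41 s: the nut is tightened to a felt torque of about 0.66 N m, the clamp ring's lugs measure about 2.5 mm of drag, and the wrench is released and sitting on the nut; it took two clockwise strokes with one return, regripping once before the return, and sign-off returned no verdict.

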